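# Reverse the worn deburring insert in its bench cradle

### The arm

A 6-joint arm with a two-finger parallel gripper is mounted at the origin on the work surface. World frame = base frame: x ahead of the robot, y to its left, z up, the work surface at z = 0. Lengths are in mm, angles in degrees, forces in N, time in s.
With the tool pointing down it reaches from about 300 to 850 mm from the base axis. Payload 4.2 kg.
Tool frame: the origin (TCP) lies midway between the tips of the shut fingers; the grasp point (between the pads) lies 19 mm behind it; z points along the fingers, y is the direction in which the jaws open and shut (so a half turn about z gives the same grasp; the last joint's range is limited). The gripper opens to 91 mm and grips with 3 to 60 N. Pads are 32 mm wide; open, the fingers measure 118 mm over their backs; the gripper's body (76 mm by 178 mm) begins 60 mm behind the grasp point.
Start: joints at [-77.578, 18.312, 89.639, -0, 72.044, -1.146], TCP at [134.893, -558.97, 213.976] pointing down, gripper open.
Joint ranges: [-177.97, 177.97], [-48.28, 115.42], [12.27, 149.76], [-77.06, 257.06], [2.81, 150.46], [-146.56, 146.56]. Speed limits (degrees/s): [147.25, 147.25, 180, 180, 180, 180].

### API

Orientations are given as [roll, pitch, yaw] about the fixed x, y, z axes, in that order (R = Rz(yaw) Ry(pitch) Rx(roll)).
In Python, from workcell import env gives the robot as it stands.
- The arm moves only by the shell command python3 -m jog 'ROWS' [FORCE]. ROWS is JSON, a list of rows, each an object of numbers: "dx", "dy", "dz": the shift along the world's x, y, z in m; "wx", "wy", "wz": the turn, a rotation vector about the world's x, y, z in rad; "grip": the gripper's target within -1 to 1 (shut at 1, half-way at 0, fully open at -1). In form: [{"dx": .., "dy": .., "dz": .., "wx": .., "wy": .., "wz": .., "grip": ..}, ...]. A call has 1 to 10 rows; each row shifts and turns the commanded pose from where the row before left it; what a row does not reach is not made up. A row lasts 1/10 s, in which the tool goes at most 50 mm and 8.59 degrees, less where a joint would pass 70% of its speed; a pose out of reach is approached as far as the arm can. A call with a gripper value outside its range is refused whole. The fingers move at their own pace and stop on an object; FORCE is the grip in N (left out, the last holds). Time passes only in rows, so rows that do not move let the fingers close. It gives the time, the measured TCP pose, the force and the opening at its end, in the units of the state.
- env.state(): the state, without advancing time (a new reading comes with each control period).
- env.grab_frame(name): name is "scene" or "top" or "wrist"; returns the picture (420x560x3 uint8, red, green, blue); there is no depth.
- env.get_calibration(name): a dict with "fx", "fy", "cx", "cy" (pixels), "R" (3x3) and "t" (3): a world point X has camera coordinates R X + t. Camera axes: x right, y down, z forward; pixel columns grow to the right and rows downward; lengths in mm; the calibration is good to about 2 mm. A picture is of the moment at which its call begins: read the wrist's pose just before it. get_calibration takes no time and is no camera call; for the wrist camera it gives the pose at the moment of the call.
- env.job_done(): hands the job in, once; it reports no verdict.
The state is a dict: "time_s": time; "qpos": joint angles; "qvel": joint speeds; "effort": joint torques, N m; "ee_pos": TCP position; "ee_rot": TCP orientation; "force": force on the tool from outside, world axes, zero at the start; "torque": the same for the moment, N m; "gripper_width": finger opening in mm.
Only numpy, scipy, OpenCV 4.12 (cv2) and the standard library are available. Lean on these libraries where they do the work, as an engineer would, in place of code of your own. Each camera call takes 0.05 s, during which the arm holds its last target. There are 200 camera calls.

### The job

Two blue bench cradles each hold a double-ended deburring insert, gold cone on the fresh end and blunt black cone on the worn end. In one of them the worn black cone sticks out of the open front: lift that insert clear of its cradle, turn it end for end and lay it gently back down into both notches of the same cradle, lengthwise centred, so that the gold cone sticks out and the black one points at the steel back plate. Do not drop or throw it, and leave the other cradle's insert where it is.

Things in the scene. Friction and masses are not known exactly. Their poses are not given: they have to be found in the camera images.
- insert: The insert to reverse, loose, 0.2 kg: square bar 16 x 16 x 100 mm, bare metal, with a cone on each end. Origin at the bar's centre, y along it, z up. +y end: sharp gold cone, tip 80 mm from origin; -y end: blunt black cone, end at 72 mm; the bar's last 14 mm are painted to match. Starts level and seated in cradle, black end out (its y opposite to the cradle's). Grip its middle across the 16 mm width.
- gold_tip (a point): The tip of the gold cone of insert, 80 mm along the insert's y from its origin.
- cradle: Its blue cradle, fixed. Origin on the bench midway between its 2 posts; y points out of the open front (away from the robot and to its right), z up. Posts 60 mm wide (x), 12 thick, at y +-40, tops z 66. Notches open upward: floor z 47, 24 mm wide, flaring above z 56 to 40 at the top. Seated insert: centre x 0, y 0, z 55. Base plate 70 wide, 10 thick, y -96 to 50. Steel back plate, 82 high, inner face y -90.
- other_insert: Identical insert lying in the other, identical blue cradle with its gold cone already facing out; the two cradles stand one nearer and one farther from the robot, either way round. To be left alone. Same origin and axes as insert.
Things that resemble listed ones, but are neither listed nor needed, are in the scene too. Leave any red or turquoise look-alike of the cradle alone.

How it is judged (in metres and radians):
On the way:
1. the insert is lifted clear of its cradle (z of insert in the frame of cradle above 0.085 m), for 0.1 s.
At the end, for the whole second after the job is handed in: The insert lies at rest in both notches of its own cradle with the gold cone out of the open front: centre within 13 mm lengthwise, 10 mm sideways and 4 mm in height of its seat, direction within 10 degrees; the other insert has moved less than 20 mm (y of gold_tip in the frame of cradle above 0.06 m and y of insert in the frame of cradle between -0.013 and 0.013 m and x of insert in the frame of cradle between -0.01 and 0.01 m and z of insert in the frame of cradle between 0.051 and 0.059 m and angle between the y axis of insert and the y axis of cradle, either way round below 0.18 rad and linear speed of insert below 0.02 m/s and distance of other_insert from where it was at the start of the episode below 0.02 m); the robot touches nothing.
It fails at once if the other insert is moved 20 mm or more (distance of other_insert from where it was at the start of the episode above 0.02 m).
It fails at once if the insert is dropped (from about 25 mm or more) or thrown (contact force between the fingers and insert below 0.05 N and linear speed of insert above 0.7 m/s).
It also fails if it takes over 40 s, if anything falls off the work surface, if the arm or the gripper's body presses on something with over 40 N, if the wrist force passes 120 N, or if a joint passes its speed limit or range.

## Working session

There is one attempt and no reset: what is moved stays moved. The work goes in short steps, Python scripts to look and compute and a shell command to move; the robot and the scene stay as the last step left them, time stands still between calls to the robot, and variables do not carry over. Pictures are saved under pics/ and viewed, about 8 in all and at most 12, crops included, and the job is handed in when it is done.

```bash
mkdir -p pics; python3 - <<'E'
from workcell import env
import cv2, numpy as np
for n in("scene","top"):
    im=env.grab_frame(n); cv2.imwrite(f"pics/{n}.png",im[:,:,::-1]); c=env.get_calibration(n); print(n,c)
a=cv2.imread("pics/scene.png");b=cv2.imread("pics/top.png")
cv2.imwrite("pics/both.png",cv2.resize(np.vstack([a,b]),None,fx=.71,fy=.71))
E
```

```text
scene {'fx': 382.75387901792436, 'fy': 382.75387901792436, 'cx': 273.1971244827169, 'cy': 214.3253334259216, 'R': array([[ 0.86023602,  0.50963048,  0.0164546 ],
       [ 0.4298348 , -0.70742902, -0.56105812],
       [-0.27429186,  0.48971517, -0.82761285]]), 't': array([-412.90966875, -195.52093997,  905.37335743])}
top {'fx': 410.2429456084491, 'fy': 410.2429456084491, 'cx': 278.762176029429, 'cy': 209.06795656494864, 'R': array([[-0.02046909, -0.99972267, -0.01164456],
       [-0.98726387,  0.02204918, -0.15755596],
       [ 0.15776902,  0.00827123, -0.9874414 ]]), 't': array([-36.08082057, 496.19287085, 769.64827643])}
```

View pics/top.png

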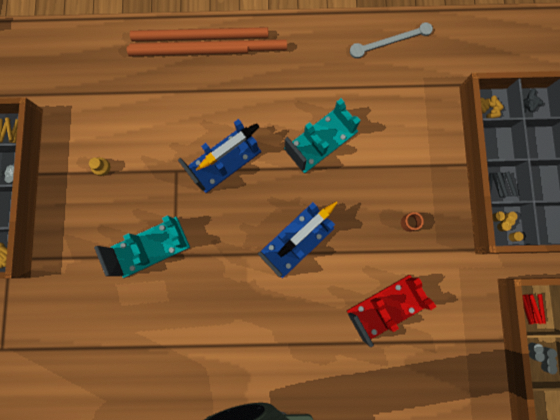

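View pics/scene.png

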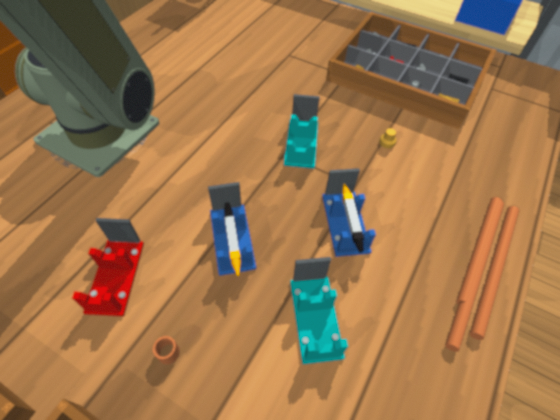

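The top view shows two blue cradles. The near one at (298,240) has gold out at (335,205). The far one at (222,155) has black at the open front (255,128) and gold by the back plate (190,175), so the far one is the target. Next I'll confirm it in a crop and measure it.

```bash
cat > h.py <<'E'
from workcell import env
import cv2, numpy as np
def ray(c,p):
    d=np.array([(p[0]-c["cx"])/c["fx"],(p[1]-c["cy"])/c["fy"],1.]); R=np.array(c["R"]); 
    d=R.T@d; return -R.T@np.array(c["t"]), d/np.linalg.norm(d)
def plane(c,p,z):
    o,d=ray(c,p); return o+d*(z-o[2])/d[2]
def tri(obs):
    A=0;b=0;L=[]
    for c,p in obs:
        o,d=ray(c,p); P=np.eye(3)-np.outer(d,d); A=A+P; b=b+P@o; L.append((o,P))
    X=np.linalg.solve(A,b); return X,[round(float(np.linalg.norm(P@(X-o))),2) for o,P in L]
def big(m):
    n,l,s,c=cv2.connectedComponentsWithStats(m.astype(np.uint8)); 
    return l==1+np.argmax(s[1:,4]) if n>1 else m
def parts(im,box):
    """im bgr, box x0,y0,x1,y1 -> dict of masks (white bar, gold, blue)"""
    h=cv2.cvtColor(im,cv2.COLOR_BGR2HSV).astype(int); H,S,V=h[...,0],h[...,1],h[...,2]
    k=np.zeros(H.shape,bool); x0,y0,x1,y1=box; k[y0:y1,x0:x1]=1
    return dict(white=big(k&(S<60)&(V>130)),gold=big(k&(H>17)&(H<32)&(S>170)&(V>150)),blue=k&(H>100)&(H<125)&(S>140)&(V>50))
def axis(m):
    y,x=np.nonzero(m); r=cv2.minAreaRect(np.c_[x,y].astype(np.float32)); 
    P=cv2.boxPoints(r); e=[(P[i]+P[(i+1)%4])/2 for i in range(4)]
    a=(e[0],e[2]) if np.linalg.norm(e[0]-e[2])>np.linalg.norm(e[1]-e[3]) else (e[1],e[3])
    return np.array([x.mean(),y.mean()]),r,a
E
python3 - <<'E'
from h import *
ct,cs=env.get_calibration("top"),env.get_calibration("scene")
t,s=cv2.imread("pics/top.png"),cv2.imread("pics/scene.png")
for nm,bt,bs in(("far",(175,110,268,195),(320,165,378,260)),("near",(255,195,345,280),(205,180,260,280))):
    r=[]
    for im,b in((t,bt),(s,bs)):
        p=parts(im,b); c,rc,e=axis(p["white"]); gm=np.array(np.nonzero(p["gold"]))[::-1].T.mean(0)
        e=sorted(e,key=lambda q:np.linalg.norm(q-gm)); print(nm,c,rc,p["white"].sum(),p["gold"].sum(),e); r.append((c,gm,e))
    for k,f in(("centroid",lambda q:q[0]),("goldc",lambda q:q[1]),("whiteendG",lambda q:q[2][0]),("whiteendB",lambda q:q[2][1])):
        print(k,*tri([(ct,f(r[0])),(cs,f(r[1]))]))
    P,Q=[plane(ct,q,63) for q in r[0][2]]; print("top@63 mid",(P+Q)/2,"len",np.linalg.norm(P-Q),"yaw",np.degrees(np.arctan2(*(P-Q)[1::-1])))
a=cv2.resize(t[105:205,170:275],None,fx=4,fy=4,interpolation=2);b=cv2.resize(s[160:265,310:390],None,fx=400/105,fy=400/105,interpolation=2)
cv2.imwrite("pics/crop.png",np.hstack([a,b[:400]]))
E
```

```text
far [228.03125 144.375  ] ((227.58380126953125, 143.80270385742188), (9.337224960327148, 36.025516510009766), 53.97262191772461) 288 117 [array([213.01624, 154.3973 ], dtype=float32), array([242.15137, 133.20811], dtype=float32)]
far [352.59214502 215.01812689] ((352.88238525390625, 215.5294647216797), (33.95498275756836, 10.186495780944824), 75.96376037597656) 331 91 [array([348.76474, 199.05888], dtype=float32), array([357.00003, 232.00005], dtype=float32)]
centroid [621.25118678  49.35908861  63.4876786 ] [1.16, 1.16]
goldc [589.25749775  90.81082808  64.82665133] [0.87, 0.87]
whiteendG [600.62553357  78.16220553  65.41440454] [1.62, 1.62]
whiteendB [643.44262982  21.23269974  61.88822892] [1.82, 1.82]
top@63 mid [623.67870809  50.9064072   63.        ] len 71.03287676957592 yaw 126.13554672929362
near [306.57098765 228.9691358 ] ((306.4822082519531, 228.98085021972656), (8.584152221679688, 37.6865234375), 47.121097564697266) 324 126 [array([320.29044, 216.15894], dtype=float32), array([292.67398, 241.80276], dtype=float32)]
near [231.28323699 233.01734104] ((231.39593505859375, 233.3236846923828), (35.27726745605469, 10.263859748840332), 81.25383758544922) 346 172 [array([234.07802, 250.75722], dtype=float32), array([228.71385, 215.89015], dtype=float32)]
centroid [451.62143331 -99.20310579  63.60223712] [0.59, 0.59]
goldc [ 487.58552656 -139.86772995   57.68737672] [0.66, 0.66]
whiteendG [ 475.63238595 -126.10999919   62.99956022] [0.58, 0.58]
whiteendB [427.76333341 -72.19116655  65.36949381] [0.55, 0.55]
top@63 mid [452.19679135 -98.78399121  63.        ] len 71.93538698843527 yaw -48.456770220866844
```

View pics/crop.png

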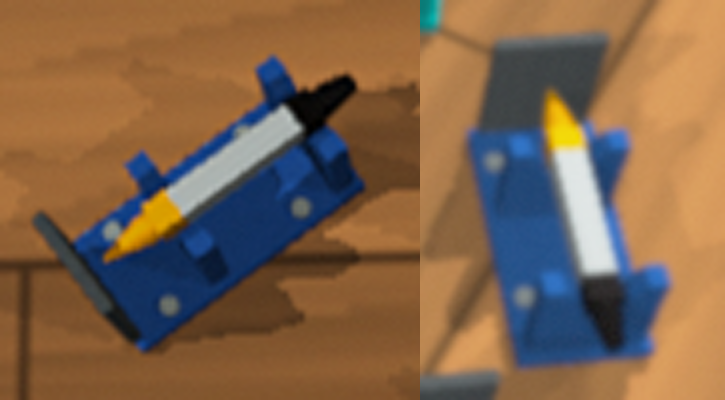

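The crop confirms it: in the far blue cradle black is out of the front and gold faces the steel plate. Insert centre is about (622,50), top about 63.5, cradle y at a yaw of about -54°. Next I work out the hover move.

```bash
python3 - <<'E'
from workcell import env
import numpy as np
from scipy.spatial.transform import Rotation as R
s=env.state(); print(s["time_s"],s["ee_pos"],s["ee_rot"],s["qpos"],s["gripper_width"])
r=np.array(s["ee_rot"]); M=R.from_euler("xyz",r,degrees=True).as_matrix(); print(M.round(3))
c=env.get_calibration("wrist"); Cc=-np.array(c["R"]).T@c["t"]; print("cam in tool",M.T@(Cc-s["ee_pos"]),"axes in tool",(M.T@np.array(c["R"]).T).round(2),c["fx"])
E
```

```text
0.1 [ 134.78746998 -558.51636085  213.21983116] [-1.79910043e+02 -1.95005146e-03  1.35656892e+01] [-7.75791438e+01  1.83469292e+01  8.96986845e+01  1.60132347e-04
  7.20443647e+01 -1.14488401e+00] 90.93949980863692
[[ 0.972  0.235 -0.   ]
 [ 0.235 -0.972  0.002]
 [ 0.    -0.002 -1.   ]]
cam in tool [  66.60463075   -1.07627922 -170.00956076] axes in tool [[ 0.   -0.97 -0.24]
 [ 1.    0.    0.  ]
 [ 0.   -0.24  0.97]] 310.5772192881166
```

```bash
python3 -m jog '[{"dx":0.0304,"dy":0.038,"dz":-0.002,"wz":0.1226,"grip":-1},{"dx":0.0304,"dy":0.038,"dz":-0.002,"wz":0.1226,"grip":-1},{"dx":0.0304,"dy":0.038,"dz":-0.002,"wz":0.1226,"grip":-1},{"dx":0.0304,"dy":0.038,"dz":-0.002,"wz":0.1226,"grip":-1},{"dx":0.0304,"dy":0.038,"dz":-0.002,"wz":0.1226,"grip":-1},{"dx":0.0304,"dy":0.038,"dz":-0.002,"wz":0.1226,"grip":-1},{"dx":0.0304,"dy":0.038,"dz":-0.002,"wz":0.1226,"grip":-1},{"dx":0.0304,"dy":0.038,"dz":-0.002,"wz":0.1226,"grip":-1}]'
python3 -m jog '[{"dx":0.0304,"dy":0.038,"dz":-0.002,"wz":0.1226,"grip":-1},{"dx":0.0304,"dy":0.038,"dz":-0.002,"wz":0.1226,"grip":-1},{"dx":0.0304,"dy":0.038,"dz":-0.002,"wz":0.1226,"grip":-1},{"dx":0.0304,"dy":0.038,"dz":-0.002,"wz":0.1226,"grip":-1},{"dx":0.0304,"dy":0.038,"dz":-0.002,"wz":0.1226,"grip":-1},{"dx":0.0304,"dy":0.038,"dz":-0.002,"wz":0.1226,"grip":-1},{"dx":0.0304,"dy":0.038,"dz":-0.002,"wz":0.1226,"grip":-1},{"dx":0.0304,"dy":0.038,"dz":-0.002,"wz":0.1226,"grip":-1},{"grip":-1},{"grip":-1}]'
python3 - <<'E'
from h import *
s=env.state();print(s["time_s"],s["ee_pos"],s["ee_rot"],s["qpos"])
c=env.get_calibration("wrist"); im=env.grab_frame("wrist")[:,:,::-1].copy(); cv2.imwrite("pics/w1.png",im); np.save("w1.npy",c)
E
```

```text
0.1 [ 134.78746998 -558.51636085  213.21983116] [-1.79910043e+02 -1.95005146e-03  1.35656892e+01] [-7.75791438e+01  1.83469292e+01  8.96986845e+01  1.60132347e-04
  7.20443647e+01 -1.14488401e+00]invalid input
invalid input
```

View pics/w1.png

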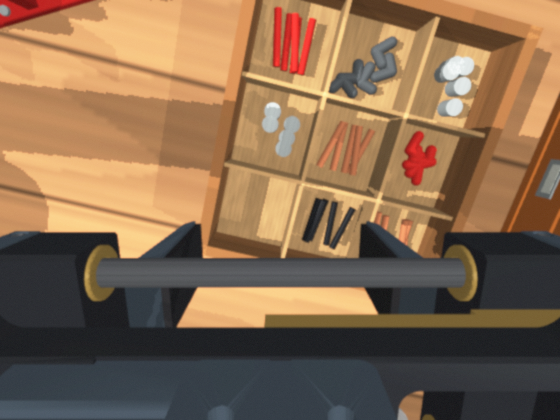

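The arm didn't move; both calls returned "invalid input". I'll give every key in each row.

```bash
python3 -m jog '[{"dx":0.0304,"dy":0.038,"dz":-0.002,"wx":0,"wy":0,"wz":0.1226,"grip":-1},{"dx":0.0304,"dy":0.038,"dz":-0.002,"wx":0,"wy":0,"wz":0.1226,"grip":-1},{"dx":0.0304,"dy":0.038,"dz":-0.002,"wx":0,"wy":0,"wz":0.1226,"grip":-1},{"dx":0.0304,"dy":0.038,"dz":-0.002,"wx":0,"wy":0,"wz":0.1226,"grip":-1},{"dx":0.0304,"dy":0.038,"dz":-0.002,"wx":0,"wy":0,"wz":0.1226,"grip":-1},{"dx":0.0304,"dy":0.038,"dz":-0.002,"wx":0,"wy":0,"wz":0.1226,"grip":-1},{"dx":0.0304,"dy":0.038,"dz":-0.002,"wx":0,"wy":0,"wz":0.1226,"grip":-1},{"dx":0.0304,"dy":0.038,"dz":-0.002,"wx":0,"wy":0,"wz":0.1226,"grip":-1}]'
```

```text
time_s: 0.95
ee_pos: [378.9, -253.2, 197.9]
ee_rot: [180.0, 0.0, 70.0]
force: [0.5, -1.2, -0.5]
gripper_width: 91.3
```

```bash
python3 -m jog '[{"dx":0.0304,"dy":0.038,"dz":-0.002,"wx":0,"wy":0,"wz":0.1226,"grip":-1},{"dx":0.0304,"dy":0.038,"dz":-0.002,"wx":0,"wy":0,"wz":0.1226,"grip":-1},{"dx":0.0304,"dy":0.038,"dz":-0.002,"wx":0,"wy":0,"wz":0.1226,"grip":-1},{"dx":0.0304,"dy":0.038,"dz":-0.002,"wx":0,"wy":0,"wz":0.1226,"grip":-1},{"dx":0.0304,"dy":0.038,"dz":-0.002,"wx":0,"wy":0,"wz":0.1226,"grip":-1},{"dx":0.0304,"dy":0.038,"dz":-0.002,"wx":0,"wy":0,"wz":0.1226,"grip":-1},{"dx":0.0304,"dy":0.038,"dz":-0.002,"wx":0,"wy":0,"wz":0.1226,"grip":-1},{"dx":0.0304,"dy":0.038,"dz":-0.002,"wx":0,"wy":0,"wz":0.1226,"grip":-1},{"dx":0,"dy":0,"dz":0,"wx":0,"wy":0,"wz":0,"grip":-1},{"dx":0,"dy":0,"dz":0,"wx":0,"wy":0,"wz":0,"grip":-1}]'
python3 - <<'E'
from h import *
s=env.state();print(s["time_s"],s["ee_pos"],s["ee_rot"],s["qpos"])
c=env.get_calibration("wrist"); im=env.grab_frame("wrist")[:,:,::-1].copy(); cv2.imwrite("pics/w2.png",im); np.save("w2.npy",c)
E
```

```text
time_s: 1.95
ee_pos: [621.0, 49.7, 180.9]
ee_rot: [-179.9, -0.0, 126.0]
force: [0.1, -0.4, 0.2]
gripper_width: 91.1
1.95 [621.03295941  49.70872878 180.91037084] [-1.79883827e+02 -4.24003268e-02  1.26024974e+02] [ 3.53301552e+00  2.38975255e+01  8.58771511e+01 -2.82909002e-02
  7.03460904e+01 -3.24824580e+01]
```

View pics/w2.png

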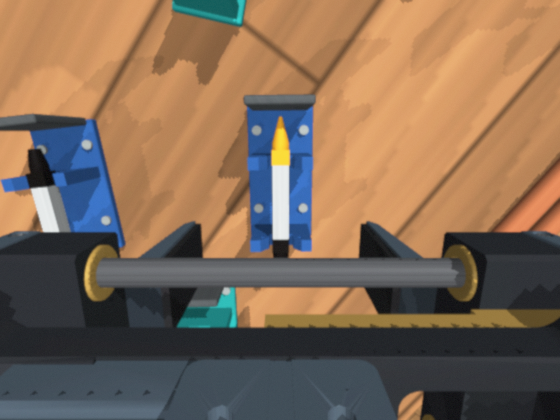

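The bar runs almost vertically in the image: gold tip (280,118), white about rows 165–240 at column 281. The cradle is between columns 248 and 313, with its back plate at row 100. Next I measure both precisely.

```bash
python3 - <<'E'
from h import *
c=np.load("w2.npy",allow_pickle=True).item(); im=cv2.imread("pics/w2.png")
ct,cs=env.get_calibration("top"),env.get_calibration("scene")
p=parts(im,(240,95,320,255)); w=p["white"]; y,x=np.nonzero(w); print("white rows",y.min(),y.max(),"n",w.sum())
for r in range(y.min(),y.max()+1,12): q=x[y==r]; print(r,q.min(),q.max(),end=" | ")
L=[x[y==r].mean() for r in range(y.min()+3,y.max()-3)]; k=np.polyfit(range(y.min()+3,y.max()-3),L,1); f=lambda r:np.array([np.polyval(k,r),r])
G,B=plane(c,f(y.min()-.5),63),plane(c,f(y.max()+.5),63); u=(B-G)/np.linalg.norm(B-G)
print("\nG",G,"B",B,"len",np.linalg.norm(B-G),"yaw",np.degrees(np.arctan2(u[1],u[0])),"centre",(G+B)/2)
gy,gx=np.nonzero(p["gold"]); print("gold rows",gy.min(),gy.max()); T=plane(c,f(gy.min()-.5),55); print("tip@55",T, "centre from tip",T+80*u)
# triangulate gold/white joint and white end with top & scene
t,s=cv2.imread("pics/top.png"),cv2.imread("pics/scene.png")
et=[(213.0,154.4),(242.15,133.2)];es=[(348.76,199.06),(357,232)]
for i,r in enumerate((y.min()-.5,y.max()+.5)): print("tri",*tri([(c,f(r)),(ct,et[i]),(cs,es[i])]))
bl=p["blue"]; by,bx=np.nonzero(bl)
print("blue:",[(r,bx[by==r].min(),bx[by==r].max()) for r in range(105,256,10) if (by==r).any()])
# base plate edges at z=10
for r0,r1 in((112,152),(175,235)):
    e=[]
    for r in (r0,r1):
        q=bx[by==r]; a,b=plane(c,(q.min()-.5,r),10),plane(c,(q.max()+.5,r),10); e.append((a+b)/2); print(r,"width",np.linalg.norm(a-b))
    d=e[1]-e[0]; print("base axis",e,np.degrees(np.arctan2(d[1],d[0])))
g=cv2.cvtColor(im,cv2.COLOR_BGR2GRAY); print("col262 rows90-115",g[90:115,262].tolist()); print("col265 rows 225-260 B", im[225:260,265].tolist()[::3])
# screws
h=cv2.cvtColor(im,cv2.COLOR_BGR2HSV); m=((h[...,1]<90)&(h[...,2]>110)).astype(np.uint8); m[:110]=0;m[240:]=0;m[:,:245]=0;m[:,318:]=0
n,l,st,ce=cv2.connectedComponentsWithStats(m)
for i in range(1,n):
    if st[i,4]>20: print("cc",ce[i],st[i,4],plane(c,ce[i],10)[:2])
E
```

```text
white rows 165 239 n 1259
165 271 271 | 177 272 288 | 189 272 288 | 201 272 288 | 213 272 288 | 225 272 288 | 237 272 288 | 
G [598.35251153  81.1327735   63.        ] B [641.39030165  22.1027423   63.        ] len 73.05337748009434 yaw -53.90484722403186 centre [619.87140659  51.6177579   63.        ]
gold rows 117 163
tip@55 [573.06249259 115.79417527  55.        ] centre from tip [620.19273253  51.15099711  55.        ]
tri [599.97050791  79.88746194  63.04044087] [2.04, 2.66, 1.35]
tri [642.92580372  21.46681843  61.32144911] [1.17, 2.34, 1.4]
blue: [(115, np.int64(248), np.int64(311)), (125, np.int64(248), np.int64(311)), (135, np.int64(249), np.int64(311)), (145, np.int64(249), np.int64(311)), (155, np.int64(249), np.int64(310)), (165, np.int64(248), np.int64(311)), (175, np.int64(250), np.int64(310)), (185, np.int64(250), np.int64(310)), (195, np.int64(251), np.int64(310)), (205, np.int64(251), np.int64(309)), (215, np.int64(251), np.int64(309)), (225, np.int64(252), np.int64(309)), (235, np.int64(252), np.int64(309)), (245, np.int64(251), np.int64(310))]
112 width 67.24231396
[... 535 characters left out ...]
, [81, 49, 27], [116, 67, 34], [136, 80, 41], [160, 94, 50], [158, 93, 48], [157, 93, 48], [132, 101, 102], [74, 111, 156], [76, 112, 156], [76, 82, 94]]
cc [311.72789116 173.80272109] 147 [635.60680148  89.12514135]
cc [276.76190476 123.33333333] 21 [573.05973981 109.82825682]
cc [256.32467532 129.85714286] 77 [559.4160824   91.58001525]
cc [303.41463415 129.58536585] 82 [599.74672274 121.34851016]
cc [280.39660266 201.02584934] 1354 [625.83032326  44.02875977]
cc [247.41025641 167.17948718] 39 [574.29356431  53.38518346]
cc [249.5 200. ] 28 [597.1045318   24.52554619]
cc [302.45833333 207.54166667] 72 [650.40256941  52.63316484]
cc [258.14705882 207.86764706] 68 [610.18459537  22.81290001]
```

```bash
python3 -m jog '[{"dx":-0.001,"dy":0.0016,"dz":-0.04,"wx":0,"wy":0,"wz":0,"grip":-1},{"dx":0,"dy":0,"dz":-0.04,"wx":0,"wy":0,"wz":0,"grip":-1},{"dx":0,"dy":0,"dz":-0.035,"wx":0,"wy":0,"wz":0,"grip":-1},{"dx":0,"dy":0,"dz":-0.02,"wx":0,"wy":0,"wz":0,"grip":-1},{"dx":0,"dy":0,"dz":-0.01,"wx":0,"wy":0,"wz":0,"grip":-1},{"dx":0,"dy":0,"dz":0,"wx":0,"wy":0,"wz":0,"grip":-1},{"dx":0,"dy":0,"dz":0,"wx":0,"wy":0,"wz":0,"grip":0.4}]' 25
python3 -m jog '[{"dx":0,"dy":0,"dz":0,"wx":0,"wy":0,"wz":0,"grip":1},{"dx":0,"dy":0,"dz":0,"wx":0,"wy":0,"wz":0,"grip":1},{"dx":0,"dy":0,"dz":0,"wx":0,"wy":0,"wz":0,"grip":1},{"dx":0,"dy":0,"dz":0,"wx":0,"wy":0,"wz":0,"grip":1},{"dx":0,"dy":0,"dz":0,"wx":0,"wy":0,"wz":0,"grip":1},{"dx":0,"dy":0,"dz":0,"wx":0,"wy":0,"wz":0,"grip":1},{"dx":0,"dy":0,"dz":0,"wx":0,"wy":0,"wz":0,"grip":1}]' 25
python3 - <<'E'
from h import *
c=np.load("w2.npy",allow_pickle=True).item(); im=cv2.imread("pics/w2.png").astype(int)
C=np.array([620,51.3]); u=np.array([np.cos(np.radians(-53.5)),np.sin(np.radians(-53.5))])
for col in (262,265,297,300):
    b=im[:,col,0]; print(col,"rows where B jumps:",[(r,int(b[r+1]-b[r])) for r in range(85,255) if abs(b[r+1]-b[r])>14])
for r,z,yc in((249,66,46),(103,82,-90),(104,82,-90)): print(r,"cradle origin rel insert centre along y:",(plane(c,(280,r),z)[:2]-C)@u-yc)
for p in ((256.32,129.86),(303.4,129.6),(302.5,207.5),(258.1,207.9)): q=plane(c,p,11)[:2]-C; print("screw y,x",q@u,q@np.array([-u[1],u[0]]))
E
```

```text
time_s: 2.7
ee_pos: [620.9, 50.0, 38.3]
ee_rot: [179.9, 0.1, 125.9]
force: [1.3, 0.3, 1.4]
gripper_width: 85.9
time_s: 3.4
ee_pos: [620.3, 50.7, 36.9]
ee_rot: [180.0, -0.0, 126.0]
force: [-0.4, -0.1, 0.0]
gripper_width: 30.0
262 rows where B jumps: [(103, -16), (104, -17), (109, 37), (110, 35), (152, -19), (154, 19), (155, 17), (156, 15), (223, -23), (224, -15), (231, 16), (250, -31), (251, -27)]
265 rows where B jumps: [(102, -18), (103, -18), (109, 35), (110, 34), (152, -16), (154, 20), (155, 23), (223, -23), (232, 16), (233, 15), (248, -18), (249, -35), (250, -18)]
297 rows where B jumps: [(94, 15), (102, -18), (103, -18), (108, 22), (109, 38), (110, 28), (126, 15), (128, -20), (135, 19), (152, -25), (153, -15), (178, 16), (179, 15), (183, 15), (207, -17), (211, 20), (223, -31)]
300 rows where B jumps: [(94, 15), (102, -19), (103, -16), (108, 24), (109, 36), (110, 29), (120, 16), (121, 16), (132, -18), (133, -21), (136, 19), (137, 23), (152, -31), (175, 16), (210, -17), (211, -16), (213, 19), (223, -32)]
249 cradle origin rel insert centre along y: -1.0810534088998693
103 cradle origin rel insert centre along y: 0.844492659086427
104 cradle origin rel insert centre along y: 1.627787169396541
screw y,x -68.405289499208 -24.67058504141765
screw y,x -68.3334466155862 25.299131570713637
screw y,x 16.721834665833264 25.20798005571028
screw y,x 16.855492898316797 -24.81282289872157
```

The insert sits within about 1 mm of the cradle centre. Next I finish closing.

```bash
python3 -m jog '[{"dx":0,"dy":0,"dz":0,"wx":0,"wy":0,"wz":0,"grip":1},{"dx":0,"dy":0,"dz":0,"wx":0,"wy":0,"wz":0,"grip":1},{"dx":0,"dy":0,"dz":0,"wx":0,"wy":0,"wz":0,"grip":1},{"dx":0,"dy":0,"dz":0,"wx":0,"wy":0,"wz":0,"grip":1}]' 25
```

```text
time_s: 3.8
ee_pos: [620.3, 50.6, 36.9]
ee_rot: [-180.0, -0.0, 126.0]
force: [-0.4, 0.2, -0.6]
gripper_width: 15.7
```

Gripped at 15.7 mm. Next I lift 110 mm and check.

```bash
python3 -m jog '[{"dx":0,"dy":0,"dz":0.005,"wx":0,"wy":0,"wz":0,"grip":1},{"dx":0,"dy":0,"dz":0.015,"wx":0,"wy":0,"wz":0,"grip":1},{"dx":0,"dy":0,"dz":0.025,"wx":0,"wy":0,"wz":0,"grip":1},{"dx":0,"dy":0,"dz":0.03,"wx":0,"wy":0,"wz":0,"grip":1},{"dx":0,"dy":0,"dz":0.025,"wx":0,"wy":0,"wz":0,"grip":1},{"dx":0,"dy":0,"dz":0.01,"wx":0,"wy":0,"wz":0,"grip":1},{"dx":0,"dy":0,"dz":0,"wx":0,"wy":0,"wz":0,"grip":1},{"dx":0,"dy":0,"dz":0,"wx":0,"wy":0,"wz":0,"grip":1}]' 25
python3 - <<'E'
from h import *
from scipy.spatial.transform import Rotation as R
s=env.state(); print(s["ee_pos"],s["ee_rot"],s["qpos"])
c=env.get_calibration("wrist"); im=env.grab_frame("wrist")[:,:,::-1].copy(); cv2.imwrite("pics/w3.png",im)
M=R.from_euler("xyz",s["ee_rot"],degrees=True).as_matrix(); p=parts(im,(240,95,320,255))
y,x=np.nonzero(p["gold"]); print("gold rows",y.min(),y.max(),"tip col",x[y==y.min()].mean(),"base col",x[y>y.max()-8].mean())
z=s["ee_pos"][2]+19
T=plane(c,(x[y==y.min()].mean(),y.min()-.5),z); print("tip in tool",M.T@(T-s["ee_pos"]))
J=plane(c,(x[y>y.max()-8].mean(),y.max()+.5),z+8); print("white/gold joint in tool (nominal x 36)",M.T@(J-s["ee_pos"]))
cv2.imwrite("pics/w3c.png",im)
E
```

```text
time_s: 4.6
ee_pos: [619.5, 50.6, 145.8]
ee_rot: [-179.9, -0.1, 126.0]
force: [-0.1, -0.3, -2.0]
gripper_width: 15.6
[619.46809178  50.5581303  145.7642854 ] [-1.79899676e+02 -6.66442468e-02  1.25955713e+02] [ 3.60427085e+00  2.52301014e+01  8.90156365e+01  2.86552665e-03
  6.58746762e+01 -3.23526748e+01]
gold rows 103 197 tip col 281.0 base col 280.1278195488722
tip in tool [ 81.04167624   0.75725273 -18.90710317]
white/gold joint in tool (nominal x 36) [ 37.87164534   0.4089901  -26.95672486]
```

View pics/w3.png

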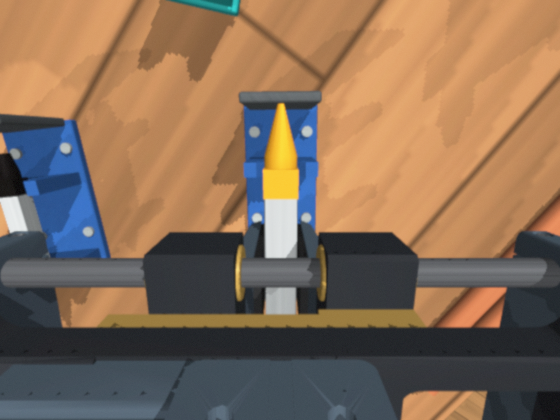

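The insert is held level, gold tip at (281,103), tool x offset about +1 mm. Joint 6 (-32°, limit 146.56) allows -177.4° of turn, about 2° short of exact, which is within the notch play.

```bash
python3 -m jog '[{"dx":0,"dy":0,"dz":0,"wx":0,"wy":0,"wz":-0.08,"grip":1},{"dx":0,"dy":0,"dz":0,"wx":0,"wy":0,"wz":-0.14,"grip":1},{"dx":0,"dy":0,"dz":0,"wx":0,"wy":0,"wz":-0.14,"grip":1},{"dx":0,"dy":0,"dz":0,"wx":0,"wy":0,"wz":-0.14,"grip":1},{"dx":0,"dy":0,"dz":0,"wx":0,"wy":0,"wz":-0.14,"grip":1},{"dx":0,"dy":0,"dz":0,"wx":0,"wy":0,"wz":-0.14,"grip":1},{"dx":0,"dy":0,"dz":0,"wx":0,"wy":0,"wz":-0.14,"grip":1},{"dx":0,"dy":0,"dz":0,"wx":0,"wy":0,"wz":-0.14,"grip":1},{"dx":0,"dy":0,"dz":0,"wx":0,"wy":0,"wz":-0.14,"grip":1},{"dx":0,"dy":0,"dz":0,"wx":0,"wy":0,"wz":-0.14,"grip":1}]' 25
python3 -m jog '[{"dx":0,"dy":0,"dz":0,"wx":0,"wy":0,"wz":-0.14,"grip":1},{"dx":0,"dy":0,"dz":0,"wx":0,"wy":0,"wz":-0.14,"grip":1},{"dx":0,"dy":0,"dz":0,"wx":0,"wy":0,"wz":-0.14,"grip":1},{"dx":0,"dy":0,"dz":0,"wx":0,"wy":0,"wz":-0.14,"grip":1},{"dx":0,"dy":0,"dz":0,"wx":0,"wy":0,"wz":-0.14,"grip":1},{"dx":0,"dy":0,"dz":0,"wx":0,"wy":0,"wz":-0.14,"grip":1},{"dx":0,"dy":0,"dz":0,"wx":0,"wy":0,"wz":-0.14,"grip":1},{"dx":0,"dy":0,"dz":0,"wx":0,"wy":0,"wz":-0.14,"grip":1},{"dx":0,"dy":0,"dz":0,"wx":0,"wy":0,"wz":-0.14,"grip":1},{"dx":0,"dy":0,"dz":0,"wx":0,"wy":0,"wz":-0.14,"grip":1}]' 25
python3 -m jog '[{"dx":0,"dy":0,"dz":0,"wx":0,"wy":0,"wz":-0.14,"grip":1},{"dx":0,"dy":0,"dz":0,"wx":0,"wy":0,"wz":-0.14,"grip":1},{"dx":0,"dy":0,"dz":0,"wx":0,"wy":0,"wz":-0.07,"grip":1},{"dx":0,"dy":0,"dz":0,"wx":0,"wy":0,"wz":0,"grip":1},{"dx":0,"dy":0,"dz":0,"wx":0,"wy":0,"wz":0,"grip":1}]' 25
python3 - <<'E'
from h import *
from scipy.spatial.transform import Rotation as R
s=env.state(); print(s["ee_pos"],s["ee_rot"],s["qpos"])
c=env.get_calibration("wrist"); im=env.grab_frame("wrist")[:,:,::-1].copy(); cv2.imwrite("pics/w4.png",im)
t=env.grab_frame("top")[:,:,::-1].copy(); cv2.imwrite("pics/t4.png",t)
M=R.from_euler("xyz",s["ee_rot"],degrees=True).as_matrix(); p=parts(im,(240,60,320,255))
y,x=np.nonzero(p["gold"]); print("gold rows",y.min(),y.max(),"cols",x[y==y.min()].mean(),x[y>y.max()-8].mean())
z=s["ee_pos"][2]+19
T=plane(c,(x[y==y.min()].mean(),y.min()-.5),z); print("tip in tool",M.T@(T-s["ee_pos"]))
J=plane(c,(x[y>y.max()-8].mean(),y.max()+.5),z+8); print("joint",M.T@(J-s["ee_pos"]))
u=M[:,0]; print("insert centre est",T-80*u,J-36*u)
cv2.imwrite("pics/wt4.png",np.hstack([im[60:340,140:420],t[60:340,100:380]]))
E
```

```text
time_s: 5.65
ee_pos: [619.3, 50.6, 145.0]
ee_rot: [-179.9, 0.1, 48.9]
force: [-0.1, -0.1, -1.3]
gripper_width: 15.9
time_s: 6.65
ee_pos: [619.3, 50.6, 145.0]
ee_rot: [179.9, 0.2, -31.4]
force: [0.1, 0.1, -1.4]
gripper_width: 15.8
time_s: 7.15
ee_pos: [619.7, 50.6, 145.7]
ee_rot: [179.9, 0.1, -51.0]
force: [-0.2, -0.2, -1.6]
gripper_width: 15.6
[619.69995842  50.5947879  145.71957076] [ 1.79885859e+02  7.74097788e-02 -5.09950344e+01] [ 3.60933692e+00  2.52610462e+01  8.89705379e+01 -3.29778309e-03
  6.59062976e+01  1.44605644e+02]
gold rows 104 197 cols 280.5 280.0
tip in tool [ 78.57397403  -0.49498869 -19.10719921]
joint [ 35.8879763   -0.65654017 -27.04987291]
insert centre est [619.23291269  52.01837628 164.82765517] [620.20451837  51.10057577 172.76820874]
```

View pics/wt4.png

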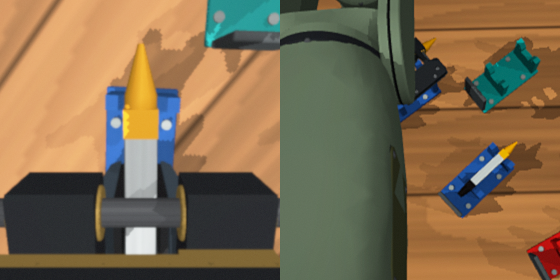

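The gold cone now points out of the front (wrist crop (140,42), top crop (430,45)), and the insert centre is about (620,51), over the seat. Next I lower it gently.

```bash
python3 -m jog '[{"dx":0,"dy":0,"dz":-0.015,"wx":0,"wy":0,"wz":-0.02,"grip":1},{"dx":0,"dy":0,"dz":-0.025,"wx":0,"wy":0,"wz":0,"grip":1},{"dx":0,"dy":0,"dz":-0.02,"wx":0,"wy":0,"wz":0,"grip":1},{"dx":0,"dy":0,"dz":-0.015,"wx":0,"wy":0,"wz":0,"grip":1},{"dx":0,"dy":0,"dz":-0.01,"wx":0,"wy":0,"wz":0,"grip":1},{"dx":0,"dy":0,"dz":0,"wx":0,"wy":0,"wz":0,"grip":1},{"dx":0,"dy":0,"dz":0,"wx":0,"wy":0,"wz":0,"grip":1}]' 25
python3 -m jog '[{"dx":0,"dy":0,"dz":-0.005,"wx":0,"wy":0,"wz":0,"grip":1},{"dx":0,"dy":0,"dz":-0.005,"wx":0,"wy":0,"wz":0,"grip":1},{"dx":0,"dy":0,"dz":-0.005,"wx":0,"wy":0,"wz":0,"grip":1},{"dx":0,"dy":0,"dz":-0.004,"wx":0,"wy":0,"wz":0,"grip":1},{"dx":0,"dy":0,"dz":-0.003,"wx":0,"wy":0,"wz":0,"grip":1},{"dx":0,"dy":0,"dz":0,"wx":0,"wy":0,"wz":0,"grip":1},{"dx":0,"dy":0,"dz":0,"wx":0,"wy":0,"wz":0,"grip":1}]' 25
```

```text
time_s: 7.95
ee_pos: [620.7, 50.6, 62.4]
ee_rot: [-180.0, -0.0, -52.2]
force: [0.4, 0.3, -1.7]
gripper_width: 16.0
time_s: 8.65
ee_pos: [620.4, 50.6, 39.9]
ee_rot: [180.0, -0.0, -52.2]
force: [-0.5, 0.6, -1.1]
gripper_width: 15.8
```

```bash
python3 -m jog '[{"dx":0,"dy":0,"dz":-0.002,"wx":0,"wy":0,"wz":0,"grip":1},{"dx":0,"dy":0,"dz":-0.001,"wx":0,"wy":0,"wz":0,"grip":1},{"dx":0,"dy":0,"dz":0,"wx":0,"wy":0,"wz":0,"grip":1},{"dx":0,"dy":0,"dz":0,"wx":0,"wy":0,"wz":0,"grip":1}]' 25
```

```text
time_s: 9.05
ee_pos: [620.3, 50.6, 37.0]
ee_rot: [180.0, -0.0, -52.2]
force: [0.3, -0.3, -1.4]
gripper_width: 15.9
```

```bash
python3 -m jog '[{"dx":0,"dy":0,"dz":-0.0005,"wx":0,"wy":0,"wz":0,"grip":1},{"dx":0,"dy":0,"dz":0,"wx":0,"wy":0,"wz":0,"grip":1},{"dx":0,"dy":0,"dz":0,"wx":0,"wy":0,"wz":0,"grip":0.5},{"dx":0,"dy":0,"dz":0,"wx":0,"wy":0,"wz":0,"grip":0.3},{"dx":0,"dy":0,"dz":0,"wx":0,"wy":0,"wz":0,"grip":0},{"dx":0,"dy":0,"dz":0,"wx":0,"wy":0,"wz":0,"grip":-0.3},{"dx":0,"dy":0,"dz":0,"wx":0,"wy":0,"wz":0,"grip":-0.5},{"dx":0,"dy":0,"dz":0,"wx":0,"wy":0,"wz":0,"grip":-0.5},{"dx":0,"dy":0,"dz":0,"wx":0,"wy":0,"wz":0,"grip":-0.5},{"dx":0,"dy":0,"dz":0,"wx":0,"wy":0,"wz":0,"grip":-0.5}]' 25
```

```text
time_s: 10.05
ee_pos: [620.3, 50.6, 36.5]
ee_rot: [180.0, 0.0, -52.2]
force: [-0.4, -0.5, -0.3]
gripper_width: 68.4
```

Released at 68 mm opening. Next I rise, then swing aside so the fixed cameras can see.

```bash
python3 -m jog '[{"dx":0,"dy":0,"dz":0.015,"wx":0,"wy":0,"wz":0,"grip":-0.5},{"dx":0,"dy":0,"dz":0.03,"wx":0,"wy":0,"wz":0,"grip":-0.5},{"dx":0,"dy":0,"dz":0.04,"wx":0,"wy":0,"wz":0,"grip":-0.5},{"dx":0,"dy":0,"dz":0.04,"wx":0,"wy":0,"wz":0,"grip":-0.5},{"dx":0,"dy":0,"dz":0.02,"wx":0,"wy":0,"wz":0,"grip":-0.5},{"dx":0,"dy":0,"dz":0,"wx":0,"wy":0,"wz":0,"grip":-0.5},{"dx":0,"dy":0,"dz":0,"wx":0,"wy":0,"wz":0,"grip":-0.5}]'
python3 - <<'E'
from h import *
env.state(); c=env.get_calibration("wrist"); im=env.grab_frame("wrist")[:,:,::-1].copy(); cv2.imwrite("pics/w5.png",im); np.save("w5.npy",c)
E
python3 -m jog '[{"dx":-0.02,"dy":0.03,"dz":0.02,"wx":0,"wy":0,"wz":0.1,"grip":-0.5},{"dx":-0.02,"dy":0.04,"dz":0.02,"wx":0,"wy":0,"wz":0.1,"grip":-0.5},{"dx":-0.02,"dy":0.04,"dz":0.02,"wx":0,"wy":0,"wz":0.1,"grip":-0.5},{"dx":-0.02,"dy":0.04,"dz":0.02,"wx":0,"wy":0,"wz":0.1,"grip":-0.5},{"dx":-0.02,"dy":0.04,"dz":0.01,"wx":0,"wy":0,"wz":0.1,"grip":-0.5},{"dx":-0.02,"dy":0.04,"dz":0,"wx":0,"wy":0,"wz":0.1,"grip":-0.5},{"dx":-0.02,"dy":0.03,"dz":0,"wx":0,"wy":0,"wz":0.1,"grip":-0.5},{"dx":0,"dy":0,"dz":0,"wx":0,"wy":0,"wz":0,"grip":-0.5},{"dx":0,"dy":0,"dz":0,"wx":0,"wy":0,"wz":0,"grip":-0.5}]'
python3 - <<'E'
from h import *
t=env.grab_frame("top")[:,:,::-1].copy();s=env.grab_frame("scene")[:,:,::-1].copy()
im=cv2.imread("pics/w5.png"); c=np.load("w5.npy",allow_pickle=True).item()
cv2.imwrite("pics/f.png",np.hstack([im[60:340,140:420],cv2.resize(t[105:245,170:310],(280,280)),cv2.resize(s[150:290,290:430],(240,280))[:,:240]]))
p=parts(im,(235,60,325,258)); y,x=np.nonzero(p["white"]); rr=range(y.min()+3,y.max()-3); k=np.polyfit(rr,[x[y==r].mean() for r in rr],1); f=lambda r:(np.polyval(k,r),r)
G,B=plane(c,f(y.min()-.5),63),plane(c,f(y.max()+.5),63);u=(G-B)/np.linalg.norm(G-B)
gy,gx=np.nonzero(p["gold"]); T=plane(c,f(gy.min()-.5),55)
print("wrist white rows",y.min(),y.max(),"len",np.linalg.norm(G-B),"yaw",np.degrees(np.arctan2(u[1],u[0])),"mid",(G+B)/2,"from tip",T-80*u,"from G",G-36*u)
ct,cs=env.get_calibration("top"),env.get_calibration("scene")
r=[axis(parts(a,b)["white"])[0] for a,b in((t,(175,110,268,195)),(s,(320,165,378,260)))]
print("tri centroid",*tri([(ct,r[0]),(cs,r[1])]),"(was 621.3,49.4,63.5)")
print("near",axis(parts(t,(255,195,345,280))["white"])[0],"was 306.57 228.97")
E
```

```text
time_s: 10.75
ee_pos: [619.8, 50.6, 180.9]
ee_rot: [180.0, 0.0, -52.2]
force: [0.2, 0.1, 0.4]
gripper_width: 68.0
time_s: 11.7
ee_pos: [479.5, 310.7, 269.6]
ee_rot: [179.8, 0.1, -12.1]
force: [1.4, 0.1, -0.7]
gripper_width: 68.2
wrist white rows 165 240 len 74.09339642231755 yaw -52.21662719372557 mid [620.30842977  51.42787054  63.        ] from tip [620.28162881  51.48268732  55.        ] from G [620.94971844  50.60063057  63.        ]
tri centroid [621.06422774  50.204805    63.99140174] [1.07, 1.07] (was 621.3,49.4,63.5)
near [306.53067485 229.00613497] was 306.57 228.97
```

View pics/f.png

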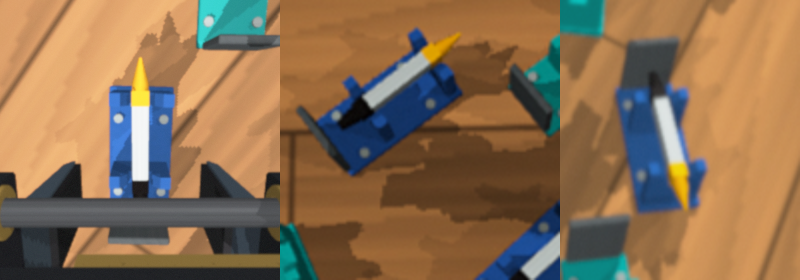

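The insert lies in both notches with gold out of the front at crop pixel (458,36) and black toward the plate. Its centre is (620.3,51.4) with the top at about 63–64, the yaw error is about 1°, the other insert is unmoved and the arm is clear, so I'm handing in.

```bash
python3 -c "
from workcell import env
print(env.job_done())"
```

```text
the job is handed in; nothing more can be done
None
```

I reversed the insert in the far blue cradle: gripped its middle, lifted it about 109 mm, turned it about 178° (joint 6 would pass its limit on a full half turn), lowered it to its original grasp height and let go. The job was handed in at about 12 s; no verdict was reported.

**Insert:** the last pictures show gold out of the open front and black toward the steel plate. The centre is within about 1–2 mm of the cradle's, the direction within about 1–2°, and the top at about 64 mm (63.5 mm before).

**Other insert:** its bar was within 0.1 pixel of its starting place in the top view. The arm was clear of everything.

**Disagreements:**
- The two fixed cameras' rays missed each other by about 2 mm (1.07 mm each side of the solved point).
- The bar's length read 74 mm against the nominal 72. Both are within the calibration error.
- The first two move calls were refused as invalid input because the rows left out some keys; the arm did not move.

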